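# Tilt-switch check of a sensor canister

### The arm

A 6-joint arm with a two-finger parallel gripper is mounted at the origin on the work surface. World frame = base frame: x ahead of the robot, y to its left, z up, the work surface at z = 0. Lengths are in m, angles in degrees, forces in N, time in s.
With the tool pointing down it reaches from about 0.325 to 0.9 m from the base axis. Payload 3.5 kg.
Tool frame: the origin (TCP) lies on the centre line of the jaws, within the pads' length; the fingertips stand 25 mm ahead of it and the grasp point (between the pads) lies 6 mm ahead of it (robot.tcp_to_tips is the distance from the TCP to the fingertips, in m); x points along the fingers, y is the direction in which the jaws open and shut, and the axes are right-handed (so a half turn about x gives the same grasp; the last joint's range is limited). The gripper opens to 85 mm and grips with 20 to 120 N. Pads are 22 mm wide; open, the fingers measure 114 mm over their backs; the gripper's body (76 mm by 85 mm) begins 54 mm behind the grasp point. The pads swing forward as they close: fully open they stand 13 mm farther back than shut.
Start: joints at [-73.018, 15.837, -1.513, 72.651, 0, 84.076], TCP at [0.243, -0.576, 0.256] pointing down, gripper open.
Joint ranges: [-178.77, 178.77], [-48.84, 107.48], [-61.69, 71.31], [-111.58, 123.2], [-90, 87.43], [-180, 180]. Speed limits (degrees/s): [147.25, 147.25, 180, 180, 180, 180].

### API

Orientations are given as [roll, pitch, yaw] about the fixed x, y, z axes, in that order (R = Rz(yaw) Ry(pitch) Rx(roll)).
In Python, from bench import robot gives the robot as it stands.
- The arm moves only by the tool arm_command, never from a script. Its argument "plan" is a list of rows, each an object with "turn": the turn, a rotation vector about the tool's x, y, z in rad, a list of three; "linear": the shift along the tool's x, y, z in cm, a list of three; "fingers": the finger opening in cm, from 0 to 8.54. A call has 1 to 20 rows; each row shifts and turns the commanded pose from where the row before left it, along the tool's axes as they then stand; what a row does not reach is not made up. A row lasts 1/10 s, in which the tool goes at most 50 mm and 8.59 degrees, less where a joint would pass 70% of its speed; a pose out of reach is approached as far as the arm can. A call with a gripper value outside its range is refused whole. The fingers move at their own pace and stop on an object; "squeeze" is the grip in N (left out, the last holds). Time passes only in rows, so rows that do not move let the fingers close. It gives the time, the measured TCP pose, the force and the opening at its end, in the units of the state.
- robot.get_state(): the state, without advancing time (a new reading comes with each control period).
- robot.get_image(name): name is "scene" or "top" or "wrist"; returns a dict with "frame" (480x640x3 uint8, blue, green, red), "z_map" (480x640 float32, m along the optical axis (not along the pixel's ray), 0 where there is no reading), "fov_y" (degrees; the focal length in pixels is half the picture's height over the tangent of half this angle, whatever the lens; pixels are square), "cx", "cy" (the principal point, pixels), "distortion" ([k1, k2, p1, p2, k3] as OpenCV has them; the pictures are not rectified), "rvec" (rotation vector, rad) and "tvec" (3), from world to camera coordinates, as OpenCV has them; the wrist camera has in their place "hand_eye" (4x4, takes a point from camera to tool coordinates, whose origin is the TCP and whose axes are the tool frame's). Camera axes: x right, y down, z forward; pixel columns grow to the right and rows downward; lengths in m; the calibration is good to about 2 mm. A picture is of the moment at which its call begins: read the wrist's pose just before it.
- robot.sign_off(): hands the job in, once; it reports no verdict.
Trained networks look in the newest picture that a camera, given by its name, has taken for a name from the list of things; names that differ only in an ending like _2 or _b are one class to them, and where a whole thing is asked for, a point or a joint stands for the part that bears it (a point fixed in the world has none). Each returns a list of dicts, best first, with "conf" (0 to 1); they miss things now and then, are a little off and sometimes report something else, mostly with a low value. They report only what shows in the picture. A call takes as long as a camera call. They do not tell look-alikes from the thing itself.
- robot.regions_of(target, camera): "region" (480x640 bool, what is visible of it) and "centre" ([column, row] in pixels, amid what is visible of it).
- robot.tip_of(target, camera): "centre" ([column, row] in pixels: a listed point, or the origin of a listed thing).
The state is a dict: "time_s": time; "joint_positions": joint angles; "dq": joint speeds; "joint_torque": joint torques, N m; "tool_pos": TCP position; "eef_rot": TCP orientation; "contact_force": force on the tool from outside, world axes, zero at the start; "wrist_torque": the same for the moment, N m; "finger_gap": finger opening in m.
Only numpy, scipy, OpenCV 4.12 (cv2) and the standard library are available. Lean on these libraries where they do the work, as an engineer would, in place of code of your own. Each camera call takes 0.05 s, during which the arm holds its last target. There are 200 camera calls.

### The job

The canister with the narrow neck has a tilt switch inside that needs checking. Pick it up well clear of the bench, lean it over to 40 degrees from upright in any direction and hold it still there for a good second, never tipping it past 60 degrees; then bring it level and set it down gently, without dropping it, standing wholly on the round steel plate. Leave the other two canisters where they stand.

Things in the scene. Friction and masses are not known exactly. Their poses are not given: they have to be found in the camera images.
- necked: The canister to test: upright aluminium cylinder, 56 mm diameter and 75 mm tall, with a narrow round neck (26 mm diameter, 15 mm tall, dark bore in its top) in the middle of its top, 90 mm tall overall. Rigid, closed, about 0.3 kg, loose. Origin at the centre of its underside, z up along its axis. Stands on the bench at the start.
- flat: Bystander: aluminium canister of the same 56 mm diameter with a wide flat lid and no neck, 83 mm tall. Loose, origin at the centre of its underside. Not to be moved.
- domed: Bystander: squat aluminium canister, 64 mm diameter, with a low domed top and no neck, 64 mm tall. Loose, origin at the centre of its underside. Not to be moved.
- plate: Round flat steel rest plate, 100 mm diameter, 8 mm thick, fixed to the bench, empty at the start. Origin at the centre of its underside (bench level), z up; its top face is 8 mm above the origin. Low hand tools, under 30 mm tall, lie on the bench between the canisters and the plate.  Small items up to 95 mm tall stand beyond them on the far side, and instruments and drawers up to 160 mm tall stand along the far edge and the sides; the air above the canisters is clear.
Not all that is in view belongs to the job. Leave any yellow look-alike of the necked alone.

How it is judged (in metres and radians):
On the way:
1. the necked canister is held in the air (its underside's centre over 50 mm above the bench), leaning 30 to 50 degrees from upright, for 0.6 s (angle between necked's own z axis and vertical between 0.524 and 0.873 rad and height (world z) of necked above 0.05 m), for 0.6 s.
At the end, for the whole second after the job is handed in: The necked canister stands upright (within about 6 degrees), at rest and released, wholly on the round plate: its axis within 22 mm of the plate's centre and its underside on the plate's top face (within 4 mm) (horizontal distance between necked and plate below 0.022 m and angle between necked's own z axis and vertical below 0.1 rad and z of necked in the frame of plate between 0.004 and 0.012 m and linear speed of necked below 0.03 m/s); the robot touches nothing.
It fails at once if the necked canister is tipped past 60 degrees (angle between necked's own z axis and vertical above 1.05 rad).
It fails at once if the necked canister is dropped (moves faster than 0.5 m/s out of the fingers) (linear speed of necked above 0.5 m/s and contact force between the fingers and necked below 0.05 N).
It fails at once if another canister is moved by more than 20 mm (distance of any of flat, domed from where it was at the start of the episode above 0.02 m).
It also fails if it takes over 45 s, if anything falls off the work surface, if the arm or the gripper's body presses on something with over 40 N, if the wrist force passes 120 N, or if a joint passes its speed limit or range.

## Working session

There is one attempt and no reset: what is moved stays moved. The work goes in short steps, Python scripts to look and compute and a tool call to move; the robot and the scene stay as the last step left them, time stands still between calls to the robot, and variables do not carry over. Pictures are saved under pics/ and viewed, about 8 in all and at most 12, crops included, and the job is handed in when it is done.

Besides the shell and the picture viewer there is one more tool, called after "Call:" by a JSON object that holds its "api" and its "payload", one argument or row to a line. arm_command: Moves the arm, as the interface text tells. Its arguments: {"type":"object","properties":{"plan":{"type":"array"},"squeeze":{"type":"number"}},"required":["plan"]}

```bash
mkdir -p pics; cat > h.py <<'E'
import numpy as np, cv2
from scipy.spatial.transform import Rotation as R
from bench import robot
def K(im):
    f=240/np.tan(np.radians(im["fov_y"])/2)
    return np.array([[f,0,im["cx"]],[0,f,im["cy"]],[0,0,1.]])
def ext(im,st=None):
    """camera->world R,t"""
    if "hand_eye" in im:
        T=np.array(im["hand_eye"]);Rt=R.from_euler('xyz',st["eef_rot"],degrees=True).as_matrix()
        return Rt@T[:3,:3], Rt@T[:3,3]+np.array(st["tool_pos"])
    Rc=cv2.Rodrigues(np.array(im["rvec"],float))[0]
    return Rc.T, -Rc.T@np.array(im["tvec"],float).ravel()
def cloud(im,mask,st=None):
    v,u=np.nonzero(mask&(im["z_map"]>0)); z=im["z_map"][v,u]
    p=cv2.undistortPoints(np.stack([u,v],1).astype(float)[:,None],K(im),np.array(im["distortion"],float))[:,0]
    Rw,t=ext(im,st)
    return np.c_[p*z[:,None],z]@Rw.T+t,(u,v)
E
cat > a.py <<'E'
from h import *
print(robot.get_state())
for c in ["scene","top"]:
    im=robot.get_image(c); cv2.imwrite(f"pics/{c}0.png",im["frame"])
    for n in ["necked","flat","domed","plate"]:
        for d in robot.regions_of(n,c)[:3]:
            P,_=cloud(im,d["region"])
            if len(P)==0: continue
            zt=np.percentile(P[:,2],97); T=P[P[:,2]>zt-.006]
            print(c,n,round(d["conf"],2),np.round(d["centre"]),len(P),"z",np.round(np.percentile(P[:,2],[3,50,97]),3),"med",np.round(np.median(P,0),3),"top",np.round(T.mean(0),3),len(T), np.round(np.ptp(P[:,:2],axis=0),3))
E
python3 a.py
```

```text
{'time_s': 0.0, 'joint_positions': array([-7.30193534e+01,  1.58784660e+01, -1.59876967e+00,  7.26495107e+01,
        1.22229061e-03,  8.40758523e+01]), 'dq': array([-0.03373075, -0.00860557, -0.03207902,  0.01827059, -0.01278548,
        0.00749055]), 'joint_torque': array([ 2.04756558e-03, -4.45511484e+01,  2.95200509e+01,  1.63381296e-02,
       -1.51840632e-04, -9.75024861e-07]), 'tool_pos': array([ 0.24303696, -0.57502646,  0.25514975]), 'eef_rot': array([-96.47666707,  89.87324776, 106.4281259 ]), 'contact_force': array([ 0.66332392, -0.58139338, -0.22560075]), 'wrist_torque': array([-0.0705418 , -0.02327142, -0.01044627]), 'finger_gap': 0.08551211378805827}
scene necked 0.65 [396. 193.] 1035 z [0.001 0.053 0.09 ] med [0.504 0.256 0.053] top [0.493 0.267 0.089] 86 [0.145 0.148]
scene necked 0.65 [447. 210.] 1085 z [0.005 0.055 0.09 ] med [0.597 0.314 0.055] top [0.587 0.327 0.089] 97 [0.134 0.134]
scene flat 0.85 [276. 269.] 1510 z [0.002 0.061 0.084] med [ 0.572 -0.082  0.061] top [ 0.557 -0.076  0.083] 510 [0.149 0.093]
scene domed 0.91 [146. 301.] 1549 z [0.003 0.045 0.063] 
[... 234 characters left out ...]
002 0.061 0.084] med [ 0.572 -0.081  0.061] top [ 0.557 -0.075  0.083] 509 [0.149 0.097]
top necked 0.66 [167. 268.] 1152 z [0.015 0.073 0.089] med [0.488 0.259 0.073] top [0.49  0.267 0.088] 197 [0.054 0.056]
top necked 0.6 [138. 211.] 1263 z [0.008 0.072 0.089] med [0.579 0.318 0.072] top [0.583 0.328 0.088] 196 [0.065 0.055]
top flat 0.57 [364. 233.] 982 z [0.024 0.081 0.084] med [ 0.549 -0.071  0.081] top [ 0.553 -0.075  0.082] 767 [0.055 0.055]
top domed 0.76 [486. 277.] 1286 z [0.006 0.053 0.063] med [ 0.489 -0.284  0.053] top [ 0.491 -0.295  0.06 ] 440 [0.068 0.077]
top plate 0.62 [271. 278.] 2339 z [0.004 0.007 0.009] med [0.475 0.096 0.007] top [0.475 0.096 0.007] 2298 [0.098 0.098]
```

```bash
python3 - <<'E'
import cv2,numpy as np
a=cv2.imread("pics/scene0.png");b=cv2.imread("pics/top0.png")
cv2.imwrite("pics/crop0.png",np.hstack([cv2.resize(a[140:260,340:500],None,fx=2.5,fy=2.5,interpolation=2),cv2.resize(b[160:320,80:240],(300,300),interpolation=2)]))
E
```

```text
(no output)
```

View pics/scene0.png

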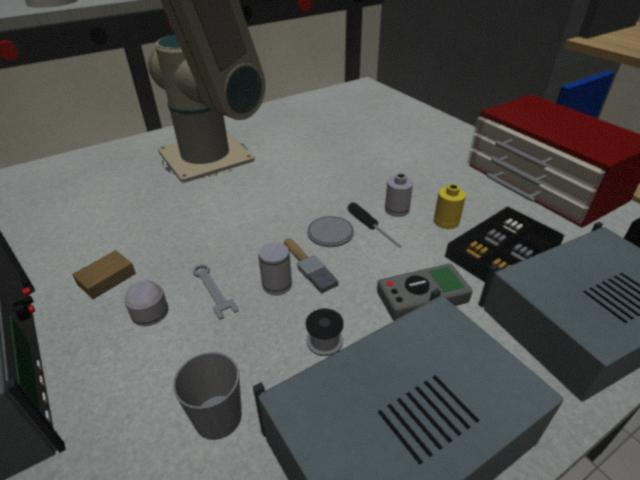

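View pics/crop0.png

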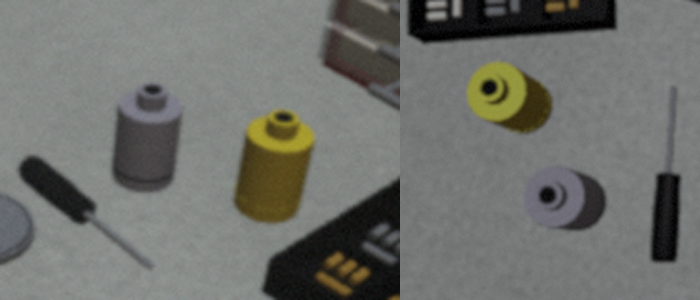

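View pics/top0.png

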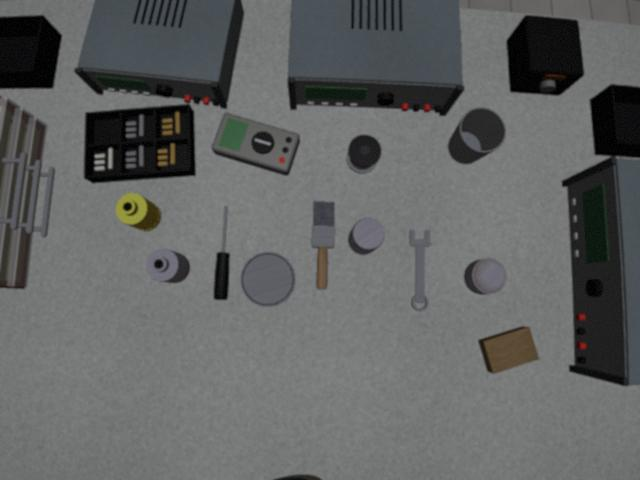

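Candidates for the necked canister are the grey one at scene (396,193) / top (167,268), and a yellow one at (447,210) / (138,211). The crop shows the grey one is bare aluminium with a narrow neck, so it fits. The yellow one is the look-alike and stays put. The plate is at scene (330,233), with flat at (276,269) and domed at (146,301).

```bash
cat > g.py <<'E'
from h import *
def delta(goal,yaw_y=None,tilt=0):
    """print tool-frame shift (cm) and turn (rotvec) to reach pos, jaws azimuth yaw_y, tool down"""
    s=robot.get_state(); Rt=R.from_euler('xyz',s["eef_rot"],degrees=True).as_matrix()
    p=np.array(s["tool_pos"])
    print("t",round(s["time_s"],2),"pos",np.round(p,4),"y-az",round(np.degrees(np.arctan2(Rt[1,1],Rt[0,1])),1),"tiltdeg",round(np.degrees(np.arccos(-Rt[2,0])),2),"gap",round(s["finger_gap"],4),"F",np.round(s["contact_force"],1),"j",np.round(s["joint_positions"],1))
    print("shift cm",np.round(Rt.T@(np.array(goal)-p)*100,2))
    if yaw_y is not None:
        best=None
        for a in (yaw_y,yaw_y+180):
            a=np.radians(a); y=np.array([np.cos(a),np.sin(a),0]); x=np.array([0,0,-1.])
            G=np.c_[x,y,np.cross(x,y)]; rv=R.from_matrix(Rt.T@G).as_rotvec()
            print("turn",np.round(rv,3))
E
python3 -c "
from g import *
delta([.4915,.267,.255],118.5)"
```

```text
t 0.5 pos [ 0.2433 -0.5757  0.2563] y-az -67.1 tiltdeg 0.0 gap 0.0853 F [-0.3  0.2  1.1] j [-73.   15.8  -1.5  72.7  -0.   84.1]
shift cm [  0.13 -67.96 -55.67]
turn [ 3.044  0.    -0.   ]
turn [-0.098  0.     0.   ]
```

Call:
{"api": "arm_command", "payload": {
  "plan": [
    {"turn":[-0.14,0,0],"linear":[0,0,0],"fingers":8.5},
    {"turn":[-0.14,0,0],"linear":[0,0,0],"fingers":8.5},
    {"turn":[-0.14,0,0],"linear":[0,0,0],"fingers":8.5},
    {"turn":[-0.14,0,0],"linear":[0,0,0],"fingers":8.5},
    {"turn":[-0.14,0,0],"linear":[0,0,0],"fingers":8.5},
    {"turn":[-0.14,0,0],"linear":[0,0,0],"fingers":8.5},
    {"turn":[-0.14,0,0],"linear":[0,0,0],"fingers":8.5},
    {"turn":[-0.14,0,0],"linear":[0,0,0],"fingers":8.5},
    {"turn":[-0.14,0,0],"linear":[0,0,0],"fingers":8.5},
    {"turn":[-0.14,0,0],"linear":[0,0,0],"fingers":8.5},
    {"turn":[-0.14,0,0],"linear":[0,0,0],"fingers":8.5},
    {"turn":[-0.14,0,0],"linear":[0,0,0],"fingers":8.5},
    {"turn":[-0.14,0,0],"linear":[0,0,0],"fingers":8.5},
    {"turn":[-0.14,0,0],"linear":[0,0,0],"fingers":8.5},
    {"turn":[-0.14,0,0],"linear":[0,0,0],"fingers":8.5},
    {"turn":[-0.14,0,0],"linear":[0,0,0],"fingers":8.5},
    {"turn":[-0.14,0,0],"linear":[0,0,0],"fingers":8.5},
    {"turn":[-0.14,0,0],"linear":[0,0,0],"fingers":8.5},
    {"turn":[-0.14,0,0],"linear":[0,0,0],"fingers":8.5},
    {"turn":[-0.14,0,0],"linear":[0,0,0],"fingers":8.5}
  ]
}}

```text
time_s: 2.5
tool_pos: [0.2433, -0.5757, 0.2564]
eef_rot: [-63.2, 90.0, -59.5]
contact_force: [0.3, -0.6, -0.2]
finger_gap: 0.0853
```

```bash
python3 -c "
from g import *
delta([.4915,.267,.255],118.5)"
```

```text
t 2.5 pos [ 0.2433 -0.5757  0.2564] y-az 93.7 tiltdeg 0.01 gap 0.0853 F [ 0.3 -0.6 -0.2] j [-73.   15.8  -1.5  72.7   0.  -76.7]
shift cm [ 0.13 82.52 30.16]
turn [-0.433  0.     0.   ]
turn [ 2.708  0.    -0.   ]
```

Call:
{"api": "arm_command", "payload": {
  "plan": [
    {"turn":[0,0,0],"linear":[0,4.12,1.51],"fingers":8.5},
    {"turn":[0,0,0],"linear":[0,4.12,1.51],"fingers":8.5},
    {"turn":[0,0,0],"linear":[0,4.12,1.51],"fingers":8.5},
    {"turn":[0,0,0],"linear":[0,4.12,1.51],"fingers":8.5},
    {"turn":[0,0,0],"linear":[0,4.12,1.51],"fingers":8.5},
    {"turn":[0,0,0],"linear":[0,4.12,1.51],"fingers":8.5},
    {"turn":[0,0,0],"linear":[0,4.12,1.51],"fingers":8.5},
    {"turn":[0,0,0],"linear":[0,4.12,1.51],"fingers":8.5},
    {"turn":[0,0,0],"linear":[0,4.12,1.51],"fingers":8.5},
    {"turn":[0,0,0],"linear":[0,4.12,1.51],"fingers":8.5},
    {"turn":[0,0,0],"linear":[0,4.12,1.51],"fingers":8.5},
    {"turn":[0,0,0],"linear":[0,4.12,1.51],"fingers":8.5},
    {"turn":[0,0,0],"linear":[0,4.12,1.51],"fingers":8.5},
    {"turn":[0,0,0],"linear":[0,4.12,1.51],"fingers":8.5},
    {"turn":[0,0,0],"linear":[0,4.12,1.51],"fingers":8.5},
    {"turn":[0,0,0],"linear":[0,4.12,1.51],"fingers":8.5},
    {"turn":[0,0,0],"linear":[0,4.12,1.51],"fingers":8.5},
    {"turn":[0,0,0],"linear":[0,4.12,1.51],"fingers":8.5},
    {"turn":[0,0,0],"linear":[0,4.12,1.51],"fingers":8.5},
    {"turn":[0,0,0],"linear":[0,4.12,1.51],"fingers":8.5}
  ]
}}

```text
time_s: 4.5
tool_pos: [0.4971, 0.2665, 0.2565]
eef_rot: [2.5, 90.0, 5.9]
contact_force: [0.1, -0.9, 0.5]
finger_gap: 0.0849
```

Call:
{"api": "arm_command", "payload": {
  "plan": [
    {"turn":[-0.144,0,0],"linear":[0,0,0],"fingers":8.5},
    {"turn":[-0.144,0,0],"linear":[0,0,0],"fingers":8.5},
    {"turn":[-0.144,0,0],"linear":[0,0,0],"fingers":8.5},
    {"turn":[0,0,0],"linear":[0,0,0],"fingers":8.5},
    {"turn":[0,0,0],"linear":[0,0,0],"fingers":8.5}
  ]
}}

```text
time_s: 5.0
tool_pos: [0.4968, 0.2645, 0.2564]
eef_rot: [7.1, 90.0, 35.0]
contact_force: [-0.1, -0.2, -0.3]
finger_gap: 0.0853
```

```bash
cat > w.py <<'E'
from g import *
import sys
from scipy.optimize import least_squares
delta([.4915,.267,.255],118.5)
st=robot.get_state(); im=robot.get_image("wrist"); 
cv2.imwrite(sys.argv[1],im["frame"])
for n in sys.argv[2:]:
    for d in robot.regions_of(n,"wrist")[:3]:
        P,(u,v)=cloud(im,d["region"],st)
        if len(P)<50: continue
        zt=np.percentile(P[:,2],97)
        o=[]
        for lo,hi in ([(.084,.096),(.068,.08)] if n=="necked" else [(.003,.013)]):
            T=P[(P[:,2]>lo)&(P[:,2]<hi)]
            if len(T)>20:
                (c,r)=cv2.minEnclosingCircle((T[:,:2]*1000).astype(np.float32)); o+=[np.round(c,1),round(r,1),np.round(T.mean(0)*1000,1)]
        print(n,round(d["conf"],2),np.round(d["centre"]),"zt",round(zt,4),*o,"bgr",im["frame"][v,u].mean(0).round())
E
python3 w.py pics/w1.png necked plate
```

```text
t 5.0 pos [0.4968 0.2645 0.2564] y-az 117.9 tiltdeg 0.01 gap 0.0853 F [-0.1 -0.2 -0.3] j [21.4  9.5 -9.4 71.   0.  -6.5]
shift cm [ 0.14  0.47 -0.35]
turn [-0.01  0.   -0.  ]
turn [ 3.131 -0.    -0.   ]
necked 0.82 [326. 206.] zt 0.0918 [491.3 269.5] 12.9 [490.7 269.1  90.8] [491.4 269.3] 27.8 [489.4 268.2  75.8] bgr [150. 138. 139.]
necked 0.59 [338. 317.] zt 0.0915 [585.  330.5] 13.4 [583.7 329.3  90.4] [584.6 330.5] 28.2 [580.2 327.2  75.5] bgr [ 21. 145. 151.]
plate 0.76 [169.  94.] zt 0.011 [476.2  98. ] 50.1 [474.4  97.9   9.4] bgr [137. 129. 126.]
```

Call:
{"api": "arm_command", "payload": {
  "plan": [
    {"turn":[0,0,0],"linear":[0,0.63,-0.28],"fingers":8.5},
    {"turn":[0,0,0],"linear":[3,0,0],"fingers":8.5},
    {"turn":[0,0,0],"linear":[3,0,0],"fingers":8.5},
    {"turn":[0,0,0],"linear":[3,0,0],"fingers":8.5},
    {"turn":[0,0,0],"linear":[2.5,0,0],"fingers":8.5},
    {"turn":[0,0,0],"linear":[2,0,0],"fingers":8.5},
    {"turn":[0,0,0],"linear":[2,0,0],"fingers":8.5},
    {"turn":[0,0,0],"linear":[1.5,0,0],"fingers":8.5},
    {"turn":[0,0,0],"linear":[1.5,0,0],"fingers":8.5},
    {"turn":[0,0,0],"linear":[1.3,0,0],"fingers":8.5},
    {"turn":[0,0,0],"linear":[0,0,0],"fingers":8.5},
    {"turn":[0,0,0],"linear":[0,0,0],"fingers":8.5}
  ]
}}

```text
time_s: 6.35
tool_pos: [0.4912, 0.2688, 0.0584]
eef_rot: [160.8, 90.0, -171.1]
contact_force: [0.0, 0.0, 0.3]
finger_gap: 0.0846
```

Call:
{"api": "arm_command", "payload": {
  "plan": [
    {"turn":[0,0,0],"linear":[0,0,0],"fingers":7},
    {"turn":[0,0,0],"linear":[0,0,0],"fingers":6.3},
    {"turn":[0,0,0],"linear":[0,0,0],"fingers":5},
    {"turn":[0,0,0],"linear":[0,0,0],"fingers":4},
    {"turn":[0,0,0],"linear":[0,0,0],"fingers":4},
    {"turn":[0,0,0],"linear":[0,0,0],"fingers":4},
    {"turn":[0,0,0],"linear":[0,0,0],"fingers":4},
    {"turn":[0,0,0],"linear":[0,0,0],"fingers":4}
  ],
  "squeeze": 50
}}

```text
time_s: 7.15
tool_pos: [0.4923, 0.2692, 0.0595]
eef_rot: [5.1, 89.9, 33.2]
contact_force: [-1.2, -0.1, 5.7]
finger_gap: 0.0546
```

```bash
python3 -c "
from g import *
delta([.4914,.2688,.058],118.5)"
```

```text
t 7.15 pos [0.4923 0.2692 0.0595] y-az 118.1 tiltdeg 0.13 gap 0.0546 F [-1.2 -0.1  5.7] j [ 22.1  19.6 -22.6  47.7   0.   -6. ]
shift cm [ 0.15  0.01 -0.1 ]
turn [-0.007  0.002 -0.   ]
turn [ 3.134 -0.    -0.004]
```

Call:
{"api": "arm_command", "payload": {
  "plan": [
    {"turn":[0,0,0],"linear":[-0.5,0,0],"fingers":4},
    {"turn":[0,0,0],"linear":[-1,0,0],"fingers":4},
    {"turn":[0,0,0],"linear":[-1.5,0,0],"fingers":4},
    {"turn":[0,0,0],"linear":[-2,0,0],"fingers":4},
    {"turn":[0,0,0],"linear":[-2,0,0],"fingers":4},
    {"turn":[0,0,0],"linear":[-2,0,0],"fingers":4},
    {"turn":[0,0,0],"linear":[-2,0,0],"fingers":4},
    {"turn":[0,0,0],"linear":[-2,0,0],"fingers":4},
    {"turn":[0,0,0],"linear":[-2,0,0],"fingers":4},
    {"turn":[0,0,0],"linear":[-1.5,0,0],"fingers":4},
    {"turn":[0,0,0],"linear":[-1,0,0],"fingers":4},
    {"turn":[0,0,0],"linear":[-0.5,0,0],"fingers":4},
    {"turn":[0,0,0],"linear":[0,0,0],"fingers":4},
    {"turn":[0,0,0],"linear":[0,0,0],"fingers":4}
  ]
}}

```text
time_s: 8.55
tool_pos: [0.4908, 0.2684, 0.2375]
eef_rot: [176.2, 89.9, -155.7]
contact_force: [-0.1, 0.3, -1.2]
finger_gap: 0.0553
```

```bash
cat > c.py <<'E'
from g import *
import sys
delta([.4762,.098,.22])
for c in ["scene","top"]:
    im=robot.get_image(c); ds=robot.regions_of("necked",c)
    print(c,[(round(d["conf"],2),np.round(d["centre"])) for d in ds])
    for d in ds[:3]:
        P,(u,v)=cloud(im,d["region"])
        if len(P)>50: print(np.round(np.percentile(P,[3,50,97],axis=0),3).tolist(),im["frame"][v,u].mean(0).round())
    if c=="scene": cv2.imwrite(sys.argv[1],cv2.resize(im["frame"][60:300,260:560],None,fx=2,fy=2))
E
python3 c.py pics/s1.png
```

```text
t 8.55 pos [0.4908 0.2684 0.2375] y-az 118.1 tiltdeg 0.09 gap 0.0553 F [-0.1  0.3 -1.2] j [ 22.1   9.9 -11.3  68.9  -0.   -6. ]
shift cm [  1.76 -14.35  -9.31]
scene [(0.66, array([448., 208.])), (0.6, array([412., 127.]))]
[[0.561, 0.302, 0.002], [0.597, 0.315, 0.053], [0.612, 0.351, 0.091]] [ 38.  90. 102.]
[[0.255, 0.239, 0.001], [0.512, 0.256, 0.212], [0.518, 0.514, 0.259]] [71. 70. 71.]
top [(0.74, array([133., 263.])), (0.7, array([137., 207.]))]
[[0.462, 0.239, 0.183], [0.477, 0.249, 0.248], [0.495, 0.277, 0.265]] [79. 73. 75.]
[[0.559, 0.301, 0.001], [0.584, 0.318, 0.073], [0.607, 0.352, 0.091]] [ 49. 107. 109.]
```

View pics/s1.png

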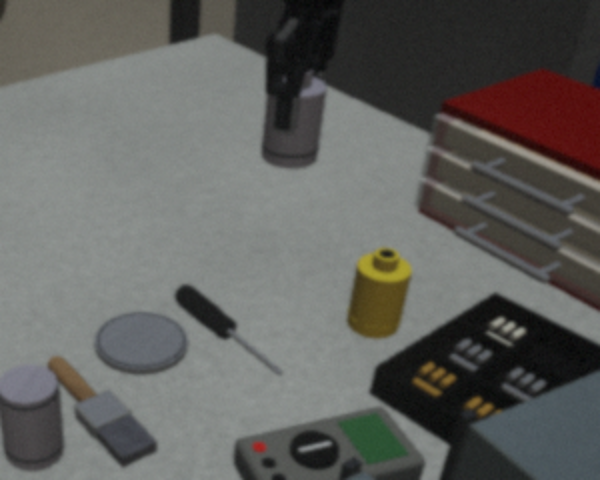

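The necked canister hangs upright in the jaws at scene about (405,120). The yellow look-alike and the others have not moved. Next I tilt it 40° in the arm plane.

Call:
{"api": "arm_command", "payload": {
  "plan": [
    {"turn":[0,-0.03,0],"linear":[0,0,0],"fingers":4},
    {"turn":[0,-0.05,0],"linear":[0,0,0],"fingers":4},
    {"turn":[0,-0.07,0],"linear":[0,0,0],"fingers":4},
    {"turn":[0,-0.07,0],"linear":[0,0,0],"fingers":4},
    {"turn":[0,-0.07,0],"linear":[0,0,0],"fingers":4},
    {"turn":[0,-0.07,0],"linear":[0,0,0],"fingers":4},
    {"turn":[0,-0.07,0],"linear":[0,0,0],"fingers":4},
    {"turn":[0,-0.07,0],"linear":[0,0,0],"fingers":4},
    {"turn":[0,-0.07,0],"linear":[0,0,0],"fingers":4},
    {"turn":[0,-0.06,0],"linear":[0,0,0],"fingers":4},
    {"turn":[0,-0.04,0],"linear":[0,0,0],"fingers":4},
    {"turn":[0,-0.03,0],"linear":[0,0,0],"fingers":4},
    {"turn":[0,0,0],"linear":[0,0,0],"fingers":4},
    {"turn":[0,0,0],"linear":[0,0,0],"fingers":4},
    {"turn":[0,0,0],"linear":[0,0,0],"fingers":4}
  ]
}}

```text
time_s: 10.25
tool_pos: [0.4917, 0.2688, 0.2386]
eef_rot: [-0.0, 49.9, 28.1]
contact_force: [-0.1, -0.1, -2.9]
finger_gap: 0.0551
```

```bash
python3 c.py pics/s2.png
```

```text
t 10.25 pos [0.4917 0.2688 0.2386] y-az 118.1 tiltdeg 40.09 gap 0.0551 F [-0.1 -0.1 -2.9] j [ 19.4 -11.1 -43.   18.3   5.6  -6.7]
shift cm [ -4.64 -14.34  -8.39]
scene [(0.95, array([448., 206.])), (0.67, array([417., 119.])), (0.61, array([329., 235.]))]
[[0.566, 0.302, 0.004], [0.597, 0.314, 0.054], [0.613, 0.345, 0.09]] [ 36.  88. 101.]
[[0.486, 0.249, 0.19], [0.522, 0.263, 0.227], [0.543, 0.29, 0.264]] [95. 94. 97.]
[[0.434, 0.051, 0.002], [0.482, 0.093, 0.008], [0.524, 0.139, 0.01]] [104. 100.  96.]
top [(0.75, array([141., 209.]))]
[[0.558, 0.301, 0.003], [0.582, 0.315, 0.072], [0.607, 0.351, 0.09]] [ 48. 105. 108.]
```

View pics/s2.png

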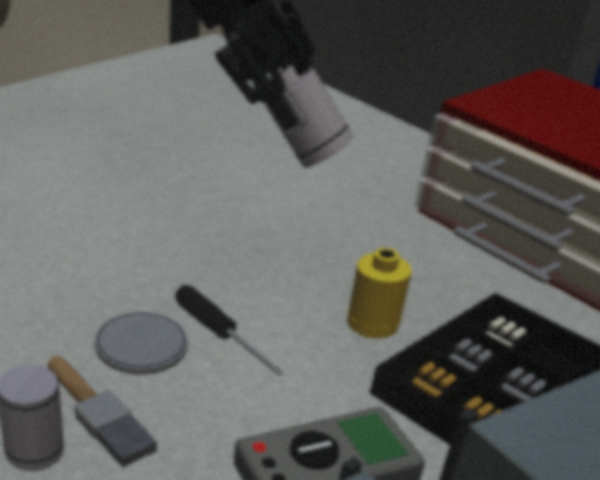

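The canister leans with the gripper at about 40°, scene about (420,117), with no visible slip. I'll hold for 1.2 s more, then level it.

Call:
{"api": "arm_command", "payload": {
  "plan": [
    {"turn":[0,0,0],"linear":[0,0,0],"fingers":4},
    {"turn":[0,0,0],"linear":[0,0,0],"fingers":4},
    {"turn":[0,0,0],"linear":[0,0,0],"fingers":4},
    {"turn":[0,0,0],"linear":[0,0,0],"fingers":4},
    {"turn":[0,0,0],"linear":[0,0,0],"fingers":4},
    {"turn":[0,0,0],"linear":[0,0,0],"fingers":4},
    {"turn":[0,0,0],"linear":[0,0,0],"fingers":4},
    {"turn":[0,0,0],"linear":[0,0,0],"fingers":4},
    {"turn":[0,0,0],"linear":[0,0,0],"fingers":4},
    {"turn":[0,0,0],"linear":[0,0,0],"fingers":4},
    {"turn":[0,0,0],"linear":[0,0,0],"fingers":4},
    {"turn":[0,0,0],"linear":[0,0,0],"fingers":4}
  ]
}}

```text
time_s: 11.65
tool_pos: [0.4914, 0.2687, 0.2383]
eef_rot: [-0.0, 49.9, 28.1]
contact_force: [-0.1, -0.1, -2.1]
finger_gap: 0.0548
```

Call:
{"api": "arm_command", "payload": {
  "plan": [
    {"turn":[0,0.03,0],"linear":[0,0,0],"fingers":4},
    {"turn":[0,0.05,0],"linear":[0,0,0],"fingers":4},
    {"turn":[0,0.07,0],"linear":[0,0,0],"fingers":4},
    {"turn":[0,0.07,0],"linear":[0,0,0],"fingers":4},
    {"turn":[0,0.07,0],"linear":[0,0,0],"fingers":4},
    {"turn":[0,0.07,0],"linear":[0,0,0],"fingers":4},
    {"turn":[0,0.07,0],"linear":[0,0,0],"fingers":4},
    {"turn":[0,0.07,0],"linear":[0,0,0],"fingers":4},
    {"turn":[0,0.07,0],"linear":[0,0,0],"fingers":4},
    {"turn":[0,0.06,0],"linear":[0,0,0],"fingers":4},
    {"turn":[0,0.04,0],"linear":[0,0,0],"fingers":4},
    {"turn":[0,0.03,0],"linear":[0,0,0],"fingers":4},
    {"turn":[0,0,0],"linear":[0,0,0],"fingers":4},
    {"turn":[0,0,0],"linear":[0,0,0],"fingers":4}
  ]
}}

```text
time_s: 13.05
tool_pos: [0.4918, 0.2689, 0.2382]
eef_rot: [1.2, 89.9, 29.3]
contact_force: [-0.1, -0.1, -2.6]
finger_gap: 0.0549
```

```bash
python3 -c "
from g import *
delta([.4762,.098,.23],118)"
```

```text
t 13.05 pos [0.4918 0.2689 0.2382] y-az 118.1 tiltdeg 0.07 gap 0.0549 F [-0.1 -0.1 -2.6] j [ 22.1   9.9 -11.2  68.8   0.   -6. ]
shift cm [  0.81 -14.34  -9.43]
turn [ 0.001  0.001 -0.   ]
turn [-3.14e+00  0.00e+00  2.00e-03]
```

Call:
{"api": "arm_command", "payload": {
  "plan": [
    {"turn":[0,0,0],"linear":[0,-0.7,-0.46],"fingers":4},
    {"turn":[0,0,0],"linear":[0,-1.4,-0.92],"fingers":4},
    {"turn":[0,0,0],"linear":[0,-2.0,-1.32],"fingers":4},
    {"turn":[0,0,0],"linear":[0,-2.0,-1.32],"fingers":4},
    {"turn":[0,0,0],"linear":[0,-2.0,-1.32],"fingers":4},
    {"turn":[0,0,0],"linear":[0,-2.0,-1.32],"fingers":4},
    {"turn":[0,0,0],"linear":[0,-2.0,-1.32],"fingers":4},
    {"turn":[0,0,0],"linear":[0,-1.4,-0.92],"fingers":4},
    {"turn":[0,0,0],"linear":[0,-0.84,-0.53],"fingers":4},
    {"turn":[0,0,0],"linear":[2,0,0],"fingers":4},
    {"turn":[0,0,0],"linear":[2,0,0],"fingers":4},
    {"turn":[0,0,0],"linear":[2,0,0],"fingers":4},
    {"turn":[0,0,0],"linear":[2,0,0],"fingers":4},
    {"turn":[0,0,0],"linear":[2,0,0],"fingers":4},
    {"turn":[0,0,0],"linear":[2,0,0],"fingers":4},
    {"turn":[0,0,0],"linear":[1.5,0,0],"fingers":4},
    {"turn":[0,0,0],"linear":[0,0,0],"fingers":4},
    {"turn":[0,0,0],"linear":[0,0,0],"fingers":4}
  ]
}}

```text
time_s: 14.85
tool_pos: [0.4755, 0.0975, 0.1036]
eef_rot: [155.9, 90.0, -176.0]
contact_force: [0.4, 0.3, -1.7]
finger_gap: 0.055
```

```bash
python3 w.py pics/w2.png necked plate; python3 -c "
from g import *
delta([.4762,.098,.068],118)"; python3 c.py pics/s3.png
```

```text
t 14.85 pos [0.4755 0.0975 0.1036] y-az 118.1 tiltdeg 0.01 gap 0.055 F [ 0.4  0.3 -1.7] j [  4.    9.6 -29.5  50.9  -0.  -24.1]
shift cm [-15.14  14.2    9.39]
turn [-0.007 -0.    -0.   ]
turn [ 3.134 -0.     0.   ]
necked 0.65 [319. 326.] zt 0.1356 [466.7  94.2] 26.4 [453.5  86.1  90.2] [462.4  90.2] 23.8 [453.6  85.6  74.2] bgr [132. 121. 123.]
plate 0.78 [322. 215.] zt 0.0106 [475.5  97.7] 49.8 [457.2  88.1   9.3] bgr [143. 135. 131.]
t 15.0 pos [0.4768 0.0978 0.1046] y-az 118.1 tiltdeg 0.14 gap 0.0552 F [ 0.5  0.6 -1.7] j [  4.    9.6 -29.4  50.9   0.  -24.1]
shift cm [ 3.66  0.05 -0.05]
turn [0.001 0.002 0.001]
turn [-3.14e+00 -2.00e-03  4.00e-03]
t 15.0 pos [0.4768 0.0978 0.1046] y-az 118.1 tiltdeg 0.14 gap 0.0552 F [ 0.5  0.6 -1.7] j [  4.    9.6 -29.4  50.9   0.  -24.1]
shift cm [-1.154e+01  4.000e-02 -1.000e-02]
scene [(0.7, array([448., 206.])), (0.55, array([336., 204.]))]
[[0.569, 0.302, 0.006], [0.597, 0.315, 0.056], [0.613, 0.344, 0.09]] [ 37.  93. 106.]
[[0.473, 0.069, 0.049], [0.5, 0.092, 0.086], [0.505, 0.118, 0.129]] [79. 77. 79.]
top [(0.95, array([131., 204.])), (0.45, array([279., 284.]))]
[[0.56, 0.316, 0.071], [0.584, 0.331, 0.074], [0.609, 0.353, 0.09]] [ 59. 133. 133.]
```

View pics/s3.png

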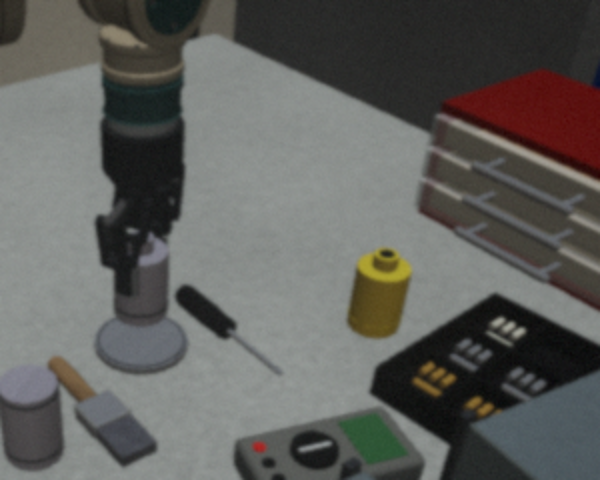

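The canister hangs upright just above the plate (scene about (330,200)) and is centred on it. Now I lower it.

Call:
{"api": "arm_command", "payload": {
  "plan": [
    {"turn":[0,0,0],"linear":[1,0,0],"fingers":4},
    {"turn":[0,0,0],"linear":[1,0,0],"fingers":4},
    {"turn":[0,0,0],"linear":[0.7,0,0],"fingers":4},
    {"turn":[0,0,0],"linear":[0.4,0,0],"fingers":4},
    {"turn":[0,0,0],"linear":[0.2,0,0],"fingers":4},
    {"turn":[0,0,0],"linear":[0,0,0],"fingers":4},
    {"turn":[0,0,0],"linear":[0,0,0],"fingers":4},
    {"turn":[0,0,0],"linear":[0,0,0],"fingers":4}
  ]
}}

```text
time_s: 16.0
tool_pos: [0.4761, 0.0978, 0.0707]
eef_rot: [-22.2, 90.0, 5.9]
contact_force: [-0.0, 0.1, -2.7]
finger_gap: 0.0549
```

Call:
{"api": "arm_command", "payload": {
  "plan": [
    {"turn":[0,0,0],"linear":[0.1,0,0],"fingers":4},
    {"turn":[0,0,0],"linear":[0.1,0,0],"fingers":4},
    {"turn":[0,0,0],"linear":[0,0,0],"fingers":4},
    {"turn":[0,0,0],"linear":[0,0,0],"fingers":4}
  ]
}}

```text
time_s: 16.4
tool_pos: [0.4757, 0.0978, 0.0683]
eef_rot: [166.4, 90.0, -165.5]
contact_force: [-1.1, -0.5, -1.2]
finger_gap: 0.0551
```

Call:
{"api": "arm_command", "payload": {
  "plan": [
    {"turn":[0,0,0],"linear":[0.1,0,0],"fingers":4},
    {"turn":[0,0,0],"linear":[0,0,0],"fingers":4},
    {"turn":[0,0,0],"linear":[0,0,0],"fingers":4}
  ]
}}

```text
time_s: 16.7
tool_pos: [0.4759, 0.0978, 0.0675]
eef_rot: [-26.7, 90.0, 1.4]
contact_force: [-0.0, 0.4, -0.2]
finger_gap: 0.0553
```

Call:
{"api": "arm_command", "payload": {
  "plan": [
    {"turn":[0,0,0],"linear":[0.1,0,0],"fingers":4},
    {"turn":[0,0,0],"linear":[0,0,0],"fingers":4},
    {"turn":[0,0,0],"linear":[0,0,0],"fingers":4}
  ]
}}

```text
time_s: 17.0
tool_pos: [0.4759, 0.0978, 0.0675]
eef_rot: [-28.9, 90.0, -0.8]
contact_force: [-2.9, -0.8, 8.4]
finger_gap: 0.055
```

Contact at 8 N, so the canister is seated. I open gently.

Call:
{"api": "arm_command", "payload": {
  "plan": [
    {"turn":[0,0,0],"linear":[0,0,0],"fingers":5.7},
    {"turn":[0,0,0],"linear":[0,0,0],"fingers":6},
    {"turn":[0,0,0],"linear":[0,0,0],"fingers":6.5},
    {"turn":[0,0,0],"linear":[0,0,0],"fingers":7.5},
    {"turn":[0,0,0],"linear":[0,0,0],"fingers":8.5},
    {"turn":[0,0,0],"linear":[0,0,0],"fingers":8.5},
    {"turn":[0,0,0],"linear":[0,0,0],"fingers":8.5},
    {"turn":[0,0,0],"linear":[0,0,0],"fingers":8.5}
  ]
}}

```text
time_s: 17.8
tool_pos: [0.4757, 0.0978, 0.0663]
eef_rot: [151.6, 90.0, 179.7]
contact_force: [-0.4, -0.0, -0.2]
finger_gap: 0.0845
```

Call:
{"api": "arm_command", "payload": {
  "plan": [
    {"turn":[0,0,0],"linear":[-0.5,0,0],"fingers":8.5},
    {"turn":[0,0,0],"linear":[-1,0,0],"fingers":8.5},
    {"turn":[0,0,0],"linear":[-2,0,0],"fingers":8.5},
    {"turn":[0,0,0],"linear":[-3,0,0],"fingers":8.5},
    {"turn":[0,0,0],"linear":[-3,0,0],"fingers":8.5},
    {"turn":[0,0,0],"linear":[-3,0,0],"fingers":8.5},
    {"turn":[0,0,0],"linear":[-3,0,0],"fingers":8.5},
    {"turn":[0,0,0],"linear":[-2,0,0],"fingers":8.5},
    {"turn":[0,0,0],"linear":[0,0,0],"fingers":8.5},
    {"turn":[0,0,0],"linear":[0,0,0],"fingers":8.5}
  ]
}}

```text
time_s: 18.8
tool_pos: [0.4759, 0.0978, 0.242]
eef_rot: [-24.3, 89.9, 3.8]
contact_force: [0.2, 0.1, -0.5]
finger_gap: 0.0849
```

```bash
sed -i 's/(.084,.096),(.068,.08)/(.092,.104),(.076,.088)/' w.py; python3 w.py pics/w3.png necked plate; python3 c.py pics/s4.png; sed -n '/x/!p' /dev/null; python3 a.py | grep -E "flat|domed"
```

```text
t 18.8 pos [0.4759 0.0978 0.242 ] y-az 118.1 tiltdeg 0.09 gap 0.0849 F [ 0.2  0.1 -0.5] j [  4.    2.1 -19.5  68.3  -0.  -24.1]
shift cm [-1.29 14.19  9.34]
turn [-0.007  0.001  0.001]
turn [ 3.134e+00  1.000e-03 -2.000e-03]
necked 0.67 [320. 215.] zt 0.0997 [475.6  97.2] 12.9 [475.   96.8  98.8] [475.6  97. ] 27.8 [473.3  95.9  83.8] bgr [137. 125. 126.]
necked 0.59 [442. 387.] zt 0.0394 bgr [28. 75. 88.]
plate 0.82 [326. 174.] zt 0.011 [476.   97.6] 50.1 [461.   90.    9.2] bgr [128. 121. 117.]
t 18.95 pos [0.4746 0.0977 0.24  ] y-az 118.1 tiltdeg 0.16 gap 0.0851 F [ 1.1  0.9 -0.5] j [  4.    2.2 -19.7  68.3   0.  -24.1]
shift cm [ 1.99 -0.05  0.16]
scene [(0.94, array([330., 214.])), (0.61, array([448., 208.]))]
[[0.465, 0.069, 0.013], [0.492, 0.085, 0.063], [0.503, 0.115, 0.098]] [83. 80. 81.]
[[0.568, 0.302, 0.005], [0.597, 0.314, 0.055], [0.613, 0.344, 0.09]] [ 37.  90. 103.]
top [(0.85, array([272., 285.]))]
[[0.449, 0.068, 0.027], [0.465, 0.079, 0.081], [0.485, 0.097, 0.095]] [110. 101. 102.]
scene flat 0.79 [274. 265.] 1537 z [0.002 0.061 0.084] med [ 0.572 -0.081  0.061] top [ 0.556 -0.075  0.083] 513 [0.151 0.093]
scene domed 0.83 [147. 304.] 1480 z [0.005 0.045 0.063] med [ 0.512 -0.296  0.045] top [ 0.496 -0.295  0.061] 371 [0.097 0.065]
top flat 0.84 [365. 234.] 1056 z [0.004 0.081 0.084] med [ 0.549 -0.071  0.081] top [ 0.553 -0.075  0.081] 780 [0.06  0.068]
top domed 0.91 [486. 274.] 1317 z [-0.001  0.053  0.062] med [ 0.489 -0.285  0.053] top [ 0.491 -0.294  0.06 ] 466 [0.07  0.082]
```

View pics/s4.png

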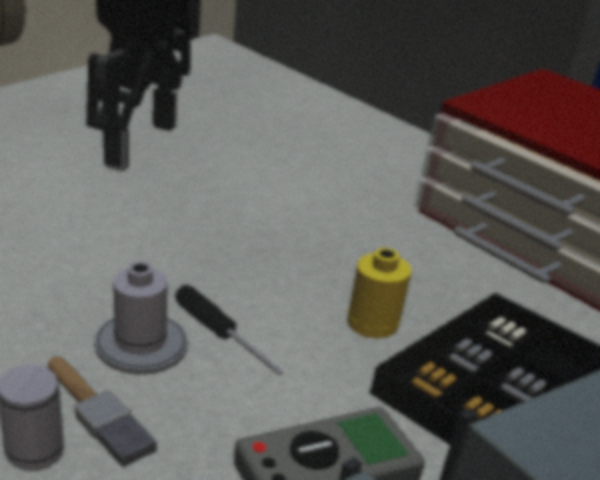

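The canister stands upright in the middle of the plate (scene about (330,214)), about 1 mm off centre, and the gripper is clear. Handing in.

```bash
python3 -c "
from bench import robot
print(robot.sign_off())"
```

```text
the job is handed in; nothing more can be done
None
```

I picked up the bare-aluminium necked canister and lifted it about 18 cm. I leaned it to 40° (measured 39.9–40.1° at the tool), held it still there for about 1.5 s, then levelled it and set it down on the round plate. The job is handed in at about 19 s of the 45 s allowed; `sign_off` gives no verdict.

**Placement:** The last wrist picture puts the canister's axis within about 1 mm of the plate's centre. Its shoulder and neck heights match it standing on the plate. It was lowered to light contact, about 8 N, before release.

**Gripper:** The fingers are open, and the gripper is about 12 cm above the canister.

**Other canisters:** The flat and domed canisters measure within about 1 mm of where they started. The yellow look-alike was not touched.

**Disagreements:** The scene and top cameras differed from the wrist camera by 2–4 mm in absolute position. The canister-to-plate offset agreed between them to about 2 mm. While the canister was held, the networks sometimes missed it or reported the plate as a canister. I left those reports out and checked against the pictures instead.

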